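Slide a label plate out over the end of a ledge

ROBOT

A 6-joint arm with a two-finger parallel gripper is mounted at the origin on the work surface. World frame = base frame: x ahead of the robot, y to its left, z up, the work surface at z = 0. Lengths are in mm, angles in degrees, forces in N, time in s.
With the tool pointing down it reaches from about 300 to 850 mm from the base axis. Payload 4.2 kg.
Tool frame: the origin (TCP) lies between the finger pads; the fingertips stand 22 mm ahead of it and the grasp point (between the pads) lies 3 mm ahead of it; z points along the fingers, y is the direction in which the jaws open and shut (so a half turn about z gives the same grasp; the last joint's range is limited). The gripper opens to 91 mm and grips with 3 to 60 N. Pads are 32 mm wide; open, the fingers measure 118 mm over their backs; the gripper's body (76 mm by 178 mm) begins 60 mm behind the grasp point.
Start: joints at [70.818, 18.312, 89.639, -0, 72.044, -1.146], TCP at [178.038, 546.761, 200.876] pointing down, gripper open.
Joint ranges: [-177.97, 177.97], [-48.28, 115.42], [12.27, 149.76], [-77.06, 257.06], [2.81, 150.46], [-146.56, 146.56]. Speed limits (degrees/s): [147.25, 147.25, 180, 180, 180, 180].

INTERFACE

Orientations are given as [roll, pitch, yaw] about the fixed x, y, z axes, in that order (R = Rz(yaw) Ry(pitch) Rx(roll)).
In Python, from workcell import * gives the robot as it stands.
- The arm moves only by the shell command python3 -m jog 'ROWS' [OPENING] [FORCE]. ROWS is text: rows parted by semicolons, each of 6 numbers parted by spaces: the shift along the tool's x, y, z in units of 0.5 m (1.0 is 0.5 m), then the turn, a rotation vector about the tool's x, y, z in units of pi/2 rad (1.0 is pi/2 rad). A call has 1 to 20 rows; each row is the pose to reach, as a shift and turn from the pose measured when the call began, along the tool's axes at that moment; what a row does not reach only later rows make up. A row lasts 1/12 s, in which the tool goes at most 41.7 mm and 7.16 degrees, less where a joint would pass 70% of its speed; a pose out of reach is approached as far as the arm can. A call with a number of a shift or a turn outside -1 to 1 is refused whole. A call with a gripper value outside its range is refused whole. OPENING is the opening, from -1 (shut) to 1 (fully open), set as the call begins (- or left out, the last holds). The fingers move at their own pace and stop on an object; FORCE is the grip in N (left out, the last holds). Time passes only in rows, so rows that repeat a pose let the fingers close. It gives the time, the measured TCP pose, the force and the opening at its end, in the units of the state.
- state(): the state, without advancing time (a new reading comes with each control period).
- grab_frame(name): name is "scene" or "side" or "wrist"; returns the picture (480x640x3 uint8, red, green, blue); there is no depth.
- calibration(name): a dict with "mtx" (3x3 intrinsics, pixels), "distortion" ([k1, k2, p1, p2, k3] as OpenCV has them; the pictures are not rectified), "rvec" (rotation vector, rad) and "tvec" (3), from world to camera coordinates, as OpenCV has them. Camera axes: x right, y down, z forward; pixel columns grow to the right and rows downward; lengths in mm; the calibration is good to about 2 mm. A picture is of the moment at which its call begins: read the wrist's pose just before it. calibration takes no time and is no camera call; for the wrist camera it gives the pose at the moment of the call.
- job_done(): hands the job in, once; it reports no verdict.
Trained networks look in the newest picture that a camera, given by its name, has taken for a name from the list of things; names that differ only in an ending like _2 or _b are one class to them, and where a whole thing is asked for, a point or a joint stands for the part that bears it (a point fixed in the world has none). Each returns a list of dicts, best first, with "confidence" (0 to 1); they miss things now and then, are a little off and sometimes report something else, mostly with a low value. They report only what shows in the picture. A call takes as long as a camera call. They do not tell look-alikes from the thing itself.
- spot_in(query, camera): "rect" ([left, top, right, bottom] in pixels, round what is visible of it).
- tip_of(query, camera): "location" ([column, row] in pixels: a listed point, or the origin of a listed thing).
The state is a dict: "time_s": time; "qpos": joint angles; "qvel": joint speeds; "effort": joint torques, N m; "ee_pos": TCP position; "ee_rot": TCP orientation; "force": force on the tool from outside, world axes, zero at the start; "torque": the same for the moment, N m; "gripper_width": finger opening in mm.
Only numpy, scipy, OpenCV 4.12 (cv2) and the standard library are available. Lean on these libraries where they do the work, as an engineer would, in place of code of your own. Each camera call takes 0.05 s, during which the arm holds its last target. There are 200 camera calls.

TASK

The brass label plate lies flat on the ledge of the wooden bench riser, too thin to get gloved fingers under. Push it along the ledge with the fingertips, away from the incense burner, until about a third of its length hangs out over the free end and its edge can be taken from below; leave it there lying flat, square to the end of the ledge and not sticking out over the ledge's front. Never pick the plate up or let it tip, and leave the burner and the other things where they stand.

Things in the scene. Friction and masses are not known exactly. Their poses are not given: they have to be found in the camera images.
- riser: Fixed two-step riser of dark wood. Origin: on the table under the ledge's centre; y runs along the ledge, x away from the robot, z up. Ledge: flat board, x -85 to +85 mm, y -230 to +230 mm, top 80 mm above the table, both ends square-cut with free air beyond. Behind it (x +85 to +165 mm) an upper step is 30 mm higher. Turned up to 14 degrees either way.
- plate: Loose flat brass plate on the ledge: 100 mm (its x) by 140 mm (its y, the length) by 6 mm thick, about 0.6 kg, engraved border, a screw hole in each corner. Origin: centre of its underside. Its y lies along the ledge, at first up to 14 degrees askew. It slides with ordinary metal-on-wood friction and begins to tip when half its length is over the end.
- burner: Loose brass incense burner, domed pierced lid, two small handles, round black foot: 96 mm across the handles, 78 mm tall, 0.8 kg. It stands on the ledge's other half, left or right, at least 50 mm from the plate; the free end is the one on the plate's side. Origin: centre of its underside. To be left alone.
- cup0: Small brass oil cup, 39 mm across, 37 mm tall, standing on the upper step. Origin: centre of its underside. To be left alone.
- cup1: Another such cup on the upper step.
- cup2: Another such cup on the upper step.
- cannon: Small brass model cannon with two spoked wheels, about 150 mm long, 75 mm wide, 60 mm high, standing on the table to the left of the riser. Origin: on the table between the wheels. To be left alone.
- polish: White jar of metal polish with a red cap, 60 mm across, 75 mm tall, on the table to the right. Origin: centre of its underside. To be left alone.
- brush: Hand brush lying on the table to the right of the riser. To be left alone.
Mind the look-alikes: they are no part of the job. What is meant by the plate is not purple, and is the larger of those in its own colour.

How it is judged (in metres and radians):
At the end, for the whole second after the job is handed in: The plate rests flat on the ledge with 34 to 61 mm of its 140 mm length over the free end (away from the burner), within 7 degrees of the ledge's direction, at most about 10 mm out over the ledge's front. All other loose things are within 12 mm of where they stood (((y of burner in the frame of riser below 0 m and y of plate in the frame of riser between 0.194 and 0.221 m) or (y of burner in the frame of riser above 0 m and y of plate in the frame of riser between -0.221 and -0.194 m)) and angle between the y axis of plate and the y axis of riser, either way round below 0.12 rad and x of plate in the frame of riser between -0.045 and 0.045 m and z of plate in the frame of riser between 0.076 and 0.084 m and angle between plate's own z axis and vertical below 0.04 rad and linear speed of plate below 0.01 m/s and distance of each of burner, cup0, cup1, cup2, cannon, polish, brush from where it was at the start of the episode below 0.012 m); the robot touches nothing.
It fails at once if the plate is lifted clear of the ledge (more than 10 mm) (height (world z) of plate above 0.09 m).
It fails at once if the plate tips or falls (angle between plate's own z axis and vertical above 0.15 rad or height (world z) of plate below 0.07 m).
It fails at once if the burner or another bystander is displaced or knocked over (distance of any of burner, cup0, cup1, cup2, cannon, polish, brush from where it was at the start of the episode above 0.012 m).
It also fails if it takes over 40 s, if anything falls off the work surface, if the arm or the gripper's body presses on something with over 40 N, if the wrist force passes 120 N, or if a joint passes its speed limit or range.

## Working session

There is one attempt and no reset: what is moved stays moved. The work goes in short steps, Python scripts to look and compute and a shell command to move; the robot and the scene stay as the last step left them, time stands still between calls to the robot, and variables do not carry over. Pictures are saved under pics/ and viewed, about 8 in all and at most 12, crops included, and the job is handed in when it is done.

```bash
mkdir -p pics; ls
python3 - <<'E'
from workcell import *
import cv2
s=state(); print(s)
for c in ("scene","side"):
    im=grab_frame(c); cv2.imwrite(f"pics/{c}0.png",im[:,:,::-1])
    for q in ("plate","burner","riser"):
        print(c,q,[(d['location'],round(d['confidence'],2)) for d in tip_of(q,c)], [(d['rect'],round(d['confidence'],2)) for d in spot_in(q,c)])
    print({k:v for k,v in calibration(c).items()})
E
```

```text
pics
{'time_s': 0.0, 'qpos': array([ 7.08160981e+01,  1.83536796e+01,  8.97055121e+01, -9.31589582e-04,
        7.20432538e+01, -1.14505850e+00]), 'qvel': array([ 0.08576974,  0.07089458,  0.0170451 , -0.05054701, -0.05250613,
       -0.14066803]), 'effort': array([-9.57122757e-04, -4.12472034e+01, -2.31964356e+01,  7.26124342e-02,
        4.59358364e-02, -1.56199767e-04]), 'ee_pos': array([177.88201064, 546.25043927, 200.00591772]), 'ee_rot': array([-1.79897557e+02, -1.16172025e-03,  1.61961444e+02]), 'force': array([-0.79019529,  0.78069802, -1.63986251]), 'torque': array([ 0.03835688,  0.03004372, -0.0114572 ]), 'gripper_width': 91.2638364563717}
scene plate [([471.7, 266.7], 0.93), ([380.2, 241.5], 0.77), ([310.2, 247.7], 0.61)] [([440.8, 245.1, 504.6, 286.6], 0.78), ([363.4, 226.2, 400.1, 249.8], 0.74), ([314.5, 274.4, 333.6, 297.8], 0.62)]
scene burner [([395.7, 283.2], 0.72), ([185.0, 218.3], 0.57)] [([376.2, 255.6, 419.8, 299.2], 0.91)]
scene riser [([351.3, 284.4], 0.63), ([320.1, 293.1], 0.17)] [([251.7, 250.6, 271.0, 275.8], 0.7), ([231.4, 216.0, 457.2, 375.4], 0.64)]
{'mt
[... 421 characters left out ...]
7), ([342.6, 253.9], 0.63)] [([241.7, 243.2, 293.0, 264.5], 0.75), ([216.8, 181.0, 271.2, 210.2], 0.68), ([278.9, 145.7, 312.2, 164.2], 0.67), ([316.2, 226.8, 380.3, 279.5], 0.62)]
side burner [([327.7, 192.5], 0.98)] [([313.7, 165.7, 347.5, 208.6], 0.69)]
side riser [([332.1, 247.9], 0.59)] [([282.2, 159.6, 436.9, 312.9], 0.71)]
{'mtx': array([[475.58263033,   0.        , 326.23764495],
       [  0.        , 475.58263033, 232.93585616],
       [  0.        ,   0.        ,   1.        ]]), 'distortion': array([-0.04012469,  0.        ,  0.        ,  0.        ,  0.        ]), 'rvec': array([ 2.31326482, -0.03085333,  0.02595884]), 'tvec': array([-497.39546085,   65.27417686, 1178.96960661])}
```

View pics/scene0.png

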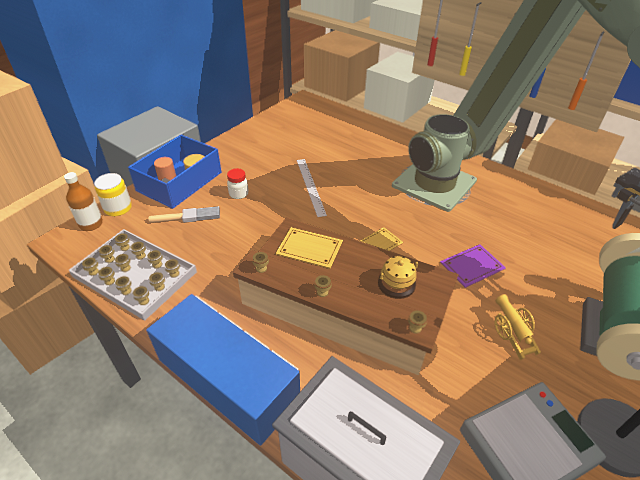

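View pics/side0.png

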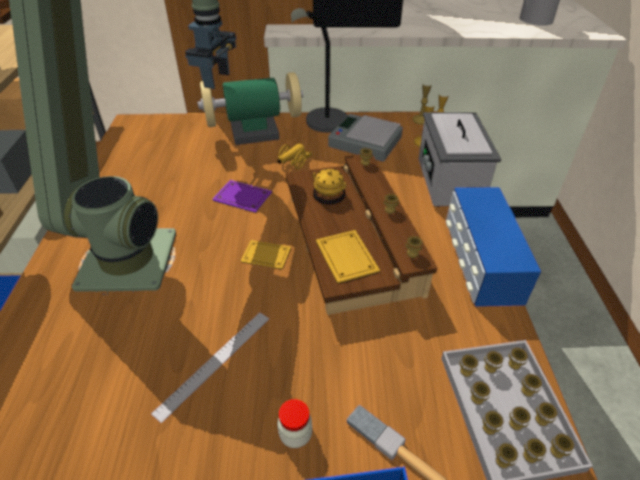

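The side view shows the target plate at (347,256) on the ledge, with the burner at (329,190), further left along the ledge. The free end is therefore the right-hand one (−y), around (360,295). The smaller yellow plate and the purple one lie on the table. Next I'll measure the plate corners and the ledge.

```bash
cat > h.py <<'E'
from workcell import *
import cv2, numpy as np
def ray(c,px,z):
    k=calibration(c); R=cv2.Rodrigues(k['rvec'])[0]; t=np.ravel(k['tvec'])
    u=cv2.undistortPoints(np.array(px,float).reshape(-1,1,2),k['mtx'],k['distortion']).reshape(-1,2)
    o=-R.T@t; d=np.c_[u,np.ones(len(u))]@R
    return o+d*((z-o[2])/d[:,2])[:,None]
def proj(c,P):
    k=calibration(c); return cv2.projectPoints(np.array(P,float).reshape(-1,1,3),k['rvec'],k['tvec'],k['mtx'],k['distortion'])[0].reshape(-1,2)
def plate(c,im,near,z=86):
    h=cv2.cvtColor(im,cv2.COLOR_RGB2HSV)
    m=cv2.inRange(h,(20,100,110),(34,255,255)); m=cv2.morphologyEx(m,cv2.MORPH_CLOSE,np.ones((5,5)))
    n,l,st,ce=cv2.connectedComponentsWithStats(m)
    cand=[i for i in range(1,n) if st[i,4]>150]
    i=min(cand,key=lambda i:np.hypot(*(ce[i]-near)))
    cs=max(cv2.findContours((l==i).astype('uint8'),0,1)[0],key=len).reshape(-1,2)
    P=ray(c,cs,z)[:,:2]
    r=cv2.minAreaRect(P.astype('float32')); return r,cv2.boxPoints(r)
E
python3 - <<'E'
from h import *
for c,n in(("side",(347,256)),("scene",(310,247))):
    im=cv2.imread(f"pics/{c}0.png")[:,:,::-1]
    print(c,plate(c,im,n))
im=cv2.imread("pics/side0.png")[140:320,270:450]; cv2.imwrite("pics/c1.png",cv2.resize(im,None,fx=3.3,fy=3.3,interpolation=2))
E
```

```text
side (((540.2643432617188, -81.27870178222656), (101.03958892822266, 142.775634765625), 18.40828514099121), array([[ 469.78635  ,  -29.497227 ],
       [ 514.8729   , -164.9671   ],
       [ 610.7423   , -133.06018  ],
       [ 565.65576  ,    2.4096985]], dtype=float32))
scene (((542.3677368164062, -75.87174987792969), (101.63861083984375, 139.06512451171875), 18.386537551879883), array([[ 472.2104  ,  -25.918543],
       [ 516.07513 , -157.88443 ],
       [ 612.5251  , -125.82496 ],
       [ 568.66034 ,    6.14093 ]], dtype=float32))
```

View pics/c1.png

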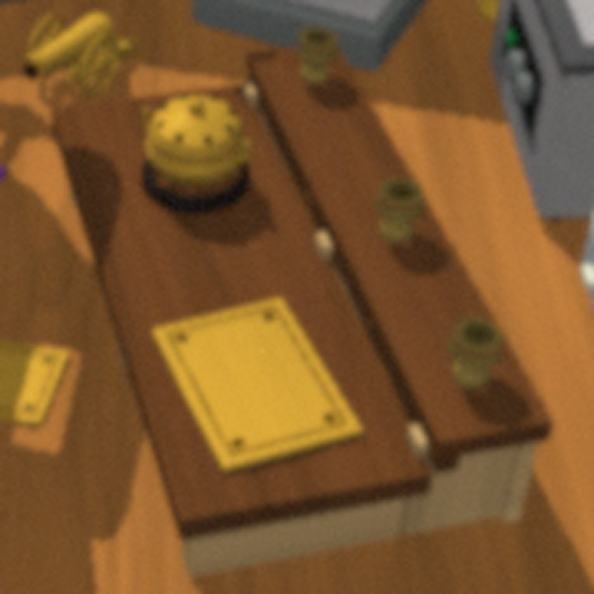

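The crop shows the whole ledge. The right end's top edge runs (185,525) to (425,487) and the front edge runs up to about (58,120). The plate is askew relative to the ledge. I'll turn these into the riser pose.

Run:
```python
from h import *
px=np.array([[185,525],[425,487],[150,413],[100,268],[58,122]])/3.3+[270,140]
P=ray("side",px,80)[:,:2]; print(P.round(1))
f=P[[0,2,3,4]]; d=cv2.fitLine(f.astype('float32'),2,0,.01,.01).ravel(); 
u=d[:2]*np.sign(d[1]); print("front dir yaw",np.degrees(np.arctan2(-u[0],u[1])), "end yaw",np.degrees(np.arctan2(*(P[1]-P[0])[::-1])),"end len",np.linalg.norm(P[1]-P[0]),"front len",np.linalg.norm(P[4]-P[0]))
w=cv2.cvtColor(cv2.imread("pics/side0.png"),cv2.COLOR_BGR2RGB)
b=ray("side",[(327.7,201)],80); print("burner",b)
# overlay of fitted riser in the scene picture and side
yaw=np.arctan2(-u[0],u[1]); ex=np.array([np.cos(yaw),np.sin(yaw)]);ey=np.array([-ex[1],ex[0]])
O=(P[0]+85*ex+230*ey+P[4]+85*ex-230*ey)/2; print("riser O",O,np.degrees(yaw))
for n,p in(("side",[540.3,-81.3]),("scene",[542.4,-75.9])): q=np.array(p)-O; print(n,"plate in riser",q@ex,q@ey,"burner",(b[0,:2]-O)@ex,(b[0,:2]-O)@ey)
im=cv2.imread("pics/scene0.png")
for box,z in(((-85,85),80),((85,165),110)):
    C=[[*(O+x*ex+y*ey),z] for x,y in((box[0],-230),(box[1],-230),(box[1],230),(box[0],230))]
    cv2.polylines(im,[(proj("scene",C)*16).astype(int)],True,(0,255,0),1,cv2.LINE_AA,4)
cv2.imwrite("pics/ov.png",cv2.resize(im[200:390,220:470],None,fx=3,fy=3,interpolation=2))
```

```text
[[ 490.3 -204.4]
 [ 646.4 -176.6]
 [ 469.6 -106.6]
 [ 434.5   43. ]
 [ 397.7  228.3]]
front dir yaw 12.165472 end yaw 10.101363840186647 end len 158.57850667602943 front len 442.4781098014285
burner [[504.41236871 120.88939275  80.        ]]
riser O [527.11500283  29.88069304] 12.165472
side plate in riser -10.540844663341447 -111.4624647530129 burner -3.0140154651552926 93.7491791383764
scene plate in riser -7.350031178553484 -106.62627733222749 burner -3.0140154651552926 93.7491791383764
```

View pics/ov.png

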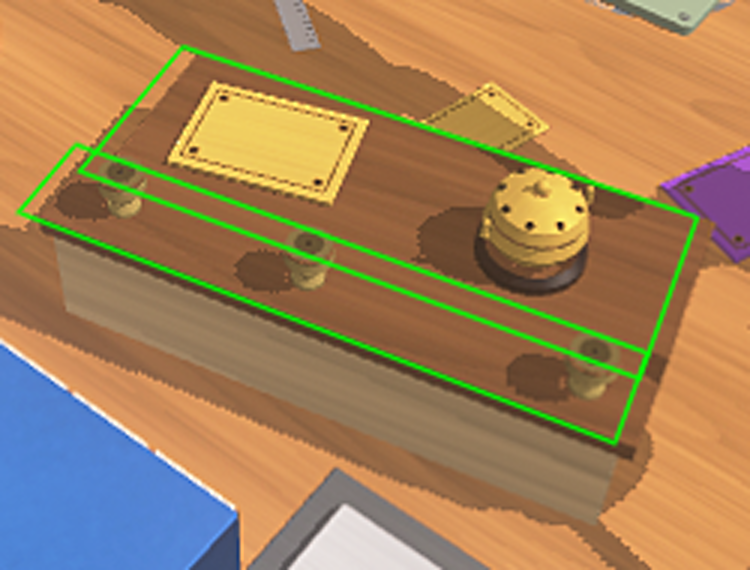

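The overlay sits about 5 px off along the ledge. I had picked the lip's lower edge, so I'll refine this with the wrist camera from above. The yaw (about 12°) and the plate pose are good enough for the approach: two spread fingertips square to the ledge, between burner and plate.

```bash
R="-0.96 -0.788 -0.08 0 0 0.665"; python3 -m jog '-0.2 -0.15 -0.08 0 0 0.1;-0.96 -0.788 -0.08 0 0 0.665;-0.96 -0.788 -0.08 0 0 0.665;-0.96 -0.788 -0.08 0 0 0.665;-0.96 -0.788 -0.08 0 0 0.665;-0.96 -0.788 -0.08 0 0 0.665;-0.96 -0.788 -0.08 0 0 0.665;-0.96 -0.788 -0.08 0 0 0.665;-0.96 -0.788 -0.08 0 0 0.665;-0.96 -0.788 -0.08 0 0 0.665;-0.96 -0.788 -0.08 0 0 0.665;-0.96 -0.788 -0.08 0 0 0.665;-0.96 -0.788 -0.08 0 0 0.665;-0.96 -0.788 -0.08 0 0 0.665;-0.96 -0.788 -0.08 0 0 0.665;-0.96 -0.788 -0.08 0 0 0.665;-0.96 -0.788 -0.08 0 0 0.665;-0.96 -0.788 -0.08 0 0 0.665' 0.32
python3 - <<'E'
from h import *
im=grab_frame("wrist"); cv2.imwrite("pics/w1.png",im[:,:,::-1])
k=calibration("wrist");print(-cv2.Rodrigues(k['rvec'])[0].T@np.ravel(k['tvec']))
s=state();print(s['time_s'],s['ee_pos'],s['ee_rot'],s['gripper_width'])
E
```

```text
time_s: 2.2
ee_pos: [512.0, 23.7, 240.6]
ee_rot: [-180.0, -0.1, 102.1]
force: [-0.6, 0.1, 0.4]
gripper_width: 60.2
[499.21739726  86.28977339 423.8895034 ]
2.25 [511.7558965   24.28982508 240.70516402] [-1.79964680e+02 -4.31978109e-02  1.02152351e+02] 60.02343214906509
```

View pics/w1.png

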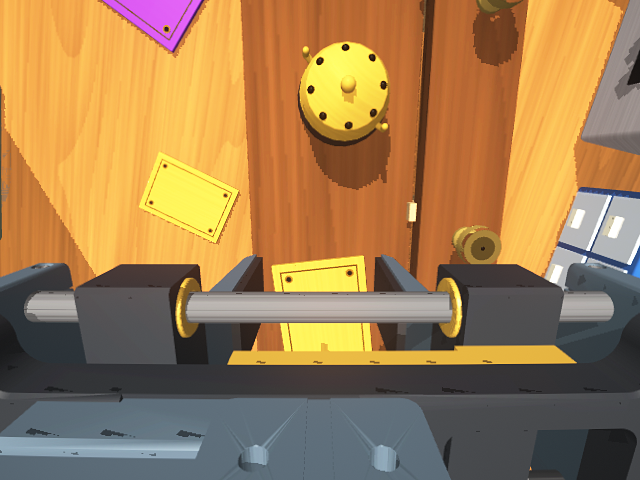

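The wrist picture shows the burner (knob at 348,85), the ledge front edge from about (241,0) to (257,262), and the plate's near edge (272,265)–(363,256).

Run:
```python
from h import *
im=cv2.imread("pics/w1.png")[:,:,::-1]
e=[];b=[]
g=im.astype(int)[:,:,1]
for r in range(5,240,8):
    if 150<r<175: pass
    c=225+np.argmin(np.diff(cv2.GaussianBlur(im[r:r+1,:,1],(5,1),0).astype(int)[0])[225:270]); e.append((c,r))
P=ray("wrist",e,80)[:,:2]; L=cv2.fitLine(P.astype('float32'),cv2.DIST_HUBER,0,.01,.01).ravel(); u=L[:2]*np.sign(L[1])
yaw=np.degrees(np.arctan2(-u[0],u[1])); print("yaw",yaw,"resid",((P-L[2:])@[u[1],-u[0]]).round(1), "pt",L[2:])
nrm=np.array([u[1],-u[0]])
q=ray("wrist",[(272,265),(363,256)],86)[:,:2]; print("plate edge",q,np.linalg.norm(q[1]-q[0]),np.degrees(np.arctan2(*(q[1]-q[0])[::-1])))
print("plate edge mid: x-in-riser",(q.mean(0)-L[2:])@nrm-85)
bt=ray("wrist",[(348,85)],156)[0,:2]; print("burner",bt,"x in riser",(bt-L[2:])@nrm-85, "gap to plate edge mid along u",(bt-q.mean(0))@u)
```

```text
yaw 11.568145 resid [ -0.3  -0.6   0.1  -0.2  -0.4   0.2  -0.    0.7   0.4   0.1  -0.2  -0.4
   0.2  -0.   -0.3   0.4   0.1   0.8   0.5   0.2   0.9   0.6   1.3 -11.4
 -12.9 -17.4 -21.  -24.7   1.4   1.1] pt [417.1591   121.088806]
plate edge [[473.09080822 -28.92801713]
 [565.71302867   1.22442758]] 97.40659957785317 18.032256898537852
plate edge mid: x-in-riser -11.894118985784061
burner [508.95391583 145.93573651] x in riser 9.912828226819755 gap to plate edge mid along u 158.63692601218017
```

Yaw 11.6°, plate edge mid (519,−14), and there is clearance on both sides. Now descend until the fingertips are about 3 mm above the ledge.

```bash
python3 -m jog '0 0.008 0.06 0 0 0.006;0 0.008 0.12 0 0 0.006;0 0.008 0.18 0 0 0.006;0 0.008 0.22 0 0 0.006;0 0.008 0.25 0 0 0.006;0 0.008 0.262 0 0 0.006;0 0.008 0.271 0 0 0.006;0 0.008 0.271 0 0 0.006;0 0.008 0.271 0 0 0.006'
```

```text
time_s: 3.0
ee_pos: [516.1, 25.7, 106.2]
ee_rot: [179.9, -0.0, 101.7]
force: [-0.1, 0.4, -0.7]
gripper_width: 60.2
```

```bash
python3 -m jog '0 0 0.003 0 0 0;-0.012 0 0.003 0 0 0;-0.024 0 0.003 0 0 0;-0.034 0 0.003 0 0 0;-0.044 0 0.003 0 0 0;-0.054 0 0.003 0 0 0;-0.064 0 0.003 0 0 0;-0.074 0 0.003 0 0 0;-0.084 0 0.003 0 0 0;-0.094 0 0.003 0 0 0;-0.104 0 0.003 0 0 0;-0.114 0 0.003 0 0 0;-0.124 0 0.003 0 0 0;-0.134 0 0.003 0 0 0;-0.144 0 0.003 0 0 0;-0.152 0 0.003 0 0 0;-0.156 0 0.003 0 0 0;-0.156 0 0.003 0 0 0'
python3 - <<'E'
from h import *
s=state();print(s['ee_pos'],s['force'])
for c in("side","scene"):
    im=grab_frame(c);cv2.imwrite(f"pics/{c}1.png",im[:,:,::-1])
a=cv2.imread("pics/side1.png")[180:330,280:450];b=cv2.imread("pics/scene1.png")[205:305,220:400]
a=cv2.resize(a,(600,530),interpolation=2);cv2.imwrite("pics/side1c.png",a)
E
```

```text
time_s: 4.5
ee_pos: [531.9, -51.1, 104.6]
ee_rot: [179.9, -0.0, 101.6]
force: [0.1, 0.7, 0.0]
gripper_width: 60.0
[531.9405785  -51.06606302 104.58139496] [0.14033301 0.65221751 0.03332774]
```

View pics/side1c.png

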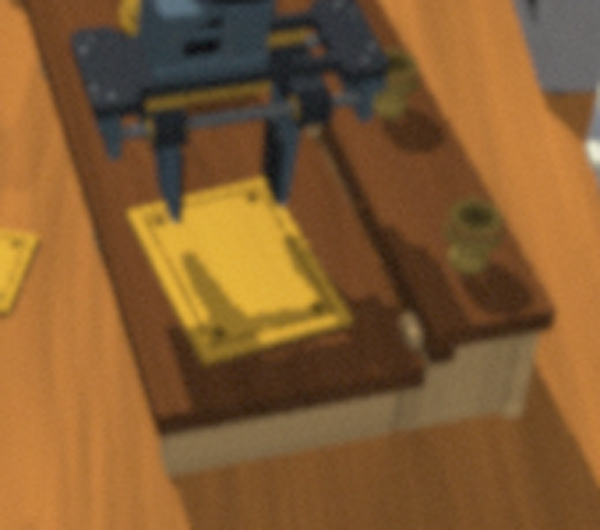

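The plate seems not to have moved: its near corner is still at (338,282) in full-image pixels, and the fingertips appear above it with no force. I'll check this with numbers.

Run:
```python
from h import *
s=state(); p=s['ee_pos']; print(p,s['force'])
for c,n in(("side",(340,258)),("scene",(310,247))):
    im=cv2.imread(f"pics/{c}1.png")[:,:,::-1].copy(); print(c,plate(c,im,n))
y=np.radians(101.6); tx=np.array([np.cos(y),np.sin(y),0]); ty=np.array([np.sin(y),-np.cos(y),0])
out=[]
for c,(x0,y0,w,h) in(("side",(300,180,100,100)),("scene",(270,200,100,100))):
    im=cv2.imread(f"pics/{c}1.png")[y0:y0+h,x0:x0+w]; im=cv2.resize(im,None,fx=4,fy=4,interpolation=2)
    for sg in(1,-1):
        C=[p+[0,0,-22]+a*tx+sg*b*ty for a,b in((-16,30),(16,30),(16,43),(-16,43))]
        cv2.polylines(im,[((proj(c,C)-[x0,y0])*4).astype(int)],True,(255,0,255),1)
    out.append(im)
cv2.imwrite("pics/tips.png",np.hstack(out))
```

```text
[531.79126153 -50.58376625 104.58210665] [-0.60349152  0.01068895 -0.45825786]
side (((539.715087890625, -81.35490417480469), (100.54813385009766, 143.5172119140625), 18.61932945251465), array([[ 469.16132  ,  -29.403545 ],
       [ 514.98334  , -165.40918  ],
       [ 610.26886  , -133.30626  ],
       [ 564.44684  ,    2.6993713]], dtype=float32))
scene (((542.0087280273438, -75.66621398925781), (100.12554168701172, 140.10520935058594), 19.4317626953125), array([[ 471.49225 ,  -26.259003],
       [ 518.10297 , -158.3836  ],
       [ 612.5252  , -125.073425],
       [ 565.9145  ,    7.051178]], dtype=float32))
```

View pics/tips.png

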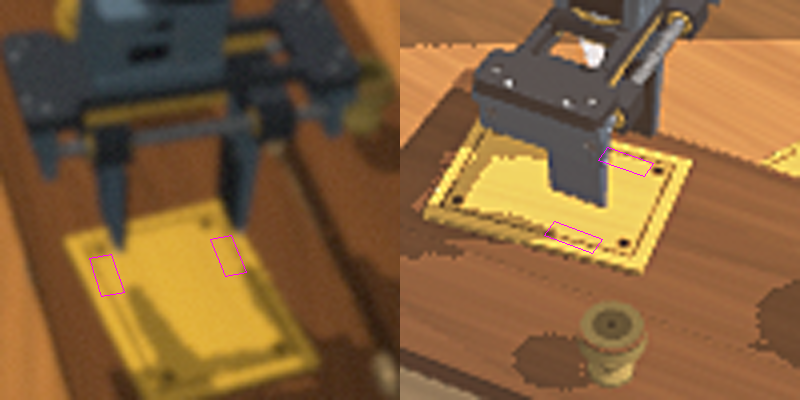

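The plate has not moved, and the fingertips appear about 10 px higher in both views than the tool data predict. I'll triangulate the real tip height.

Run:
```python
from h import *
from scipy.optimize import least_squares
p=state()['ee_pos']; print(p, state()['qpos'])
y=np.radians(101.6); tx=np.array([np.cos(y),np.sin(y),0]); ty=np.array([np.sin(y),-np.cos(y),0])
# -y end of +x finger bottom (mid), side; both bottom ends in scene (outer back side 43)
sd=[(300+240/4,180+231/4)]; sc=[(270+150/4,200+193/4),(270+206/4,200+207/4)]
f=lambda d:np.r_[(proj("side",[p+[0,0,-22]-16*tx+36*ty+d])-sd).ravel(),(proj("scene",[p+[0,0,-22]-16*tx+43*ty+d,p+[0,0,-22]+16*tx+43*ty+d])-sc).ravel()]
r=least_squares(f,np.zeros(3)); print(r.x,r.fun)
```

```text
[531.79126153 -50.58376625 104.58210665] [-6.70278819e+00  1.93153207e+01  1.03208036e+02  6.47476554e-02
  5.74341890e+01 -1.83942440e+01]
[-2.60340421  2.48851587 35.54185523] [-1.53358787 -1.06206257  0.02098572  0.03788513 -1.66468161  0.94198791]
```

The tips really are about 30 mm higher than the stated geometry, while x and y agree. So I'll back off behind the plate edge and descend in guarded steps, watching the force.

```bash
python3 -m jog '0.05 0 -0.01 0 0 0;0.1 0 -0.01 0 0 0;0.15 0 -0.01 0 0 0;0.156 0 0 0 0 0;0.156 0 0.02 0 0 0;0.156 0 0.03 0 0 0;0.156 0 0.03 0 0 0'
python3 -m jog '0 0 0.004 0 0 0;0 0 0.008 0 0 0;0 0 0.008 0 0 0'
python3 -m jog '0 0 0.004 0 0 0;0 0 0.004 0 0 0'
python3 - <<'E'
from h import *
for c in("side","scene"):
    im=grab_frame(c);cv2.imwrite(f"pics/{c}2.png",im[:,:,::-1])
p=state()['ee_pos'];print(p,state()['force'])
y=np.radians(101.6); tx=np.array([np.cos(y),np.sin(y),0]); ty=np.array([np.sin(y),-np.cos(y),0])
out=[]
for c,(x0,y0,w,h) in(("side",(290,160,100,100)),("scene",(290,200,100,100))):
    im=cv2.imread(f"pics/{c}2.png")[y0:y0+h,x0:x0+w]; im=cv2.resize(im,None,fx=4,fy=4,interpolation=2)
    for sg in(1,-1):
        C=[p+[0,0,8]+a*tx+sg*b*ty for a,b in((-16,30),(16,30),(16,43),(-16,43))]
        cv2.polylines(im,[((proj(c,C)-[x0,y0])*4).astype(int)],True,(255,0,255),1)
    out.append(im)
cv2.imwrite("pics/tips2.png",np.hstack(out))
E
```

```text
time_s: 5.18
ee_pos: [515.0, 25.1, 87.9]
ee_rot: [-179.9, -0.1, 101.6]
force: [0.2, 0.1, 0.2]
gripper_width: 60.3
time_s: 5.43
ee_pos: [514.8, 24.5, 83.4]
ee_rot: [-179.8, -0.1, 101.6]
force: [-0.2, -1.1, -0.4]
gripper_width: 60.0
time_s: 5.6
ee_pos: [514.8, 24.1, 81.1]
ee_rot: [-179.8, -0.1, 101.5]
force: [0.8, 1.7, 0.2]
gripper_width: 60.4
[514.86604032  24.32333383  81.40735284] [0.64768343 0.11378112 0.12767819]
```

View pics/tips2.png

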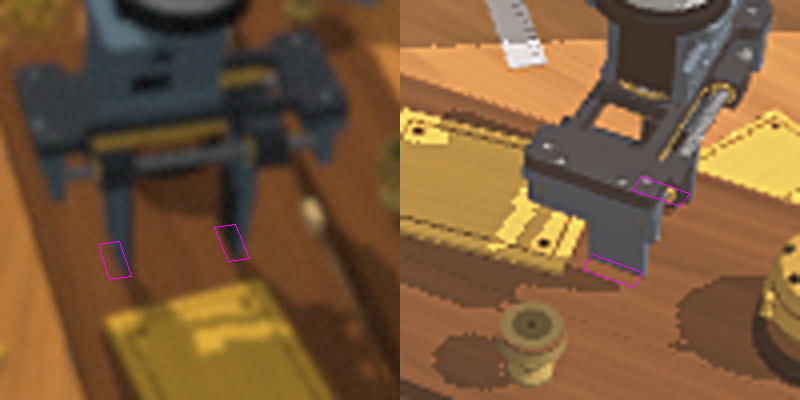

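The tips are about 8 mm above the drawn boxes (z≈97) and still clear of the ledge. I'll continue the guarded descent until they touch.

```bash
python3 -m jog '0 0 0.006 0 0 0;0 0 0.012 0 0 0;0 0 0.016 0 0 0;0 0 0.016 0 0 0'
for i in 1; do python3 -m jog '0 0 0.004 0 0 0;0 0 0.004 0 0 0;0 0 0.004 0 0 0'; done
python3 -m jog '0 0 0.003 0 0 0;0 0 0.003 0 0 0'
```

```text
time_s: 6.03
ee_pos: [514.4, 24.4, 72.8]
ee_rot: [-179.7, -0.1, 101.6]
force: [-0.1, 0.4, 0.6]
gripper_width: 60.0
time_s: 6.28
ee_pos: [514.2, 24.4, 70.7]
ee_rot: [-179.7, -0.1, 101.6]
force: [0.1, -0.3, 0.1]
gripper_width: 60.1
time_s: 6.45
ee_pos: [514.2, 24.4, 69.0]
ee_rot: [-179.7, -0.1, 101.6]
force: [-0.3, 0.6, -0.8]
gripper_width: 59.9
```

```bash
python3 -m jog '0 0 0.003 0 0 0;0 0 0.003 0 0 0'
python3 -m jog '0 0 0.003 0 0 0;0 0 0.003 0 0 0'
```

```text
time_s: 6.62
ee_pos: [514.2, 24.4, 67.4]
ee_rot: [-179.7, -0.1, 101.6]
force: [0.3, 0.1, 0.5]
gripper_width: 60.3
time_s: 6.78
ee_pos: [514.3, 24.4, 67.3]
ee_rot: [-179.8, -0.1, 101.6]
force: [-3.5, -0.2, 8.9]
gripper_width: 60.0
```

Run:
```python
from h import *
for c in("side","scene"):
    im=grab_frame(c);cv2.imwrite(f"pics/{c}3.png",im[:,:,::-1])
p=state()['ee_pos'];print(p,state()['force'])
y=np.radians(101.6); tx=np.array([np.cos(y),np.sin(y),0]); ty=np.array([np.sin(y),-np.cos(y),0])
out=[]
for c,(x0,y0,w,h) in(("side",(300,190,80,60)),("scene",(320,230,80,60))):
    im=cv2.imread(f"pics/{c}3.png")[y0:y0+h,x0:x0+w]; im=cv2.resize(im,None,fx=5,fy=5,interpolation=2)
    for sg in(1,-1):
        C=[np.r_[p[:2],82]+a*tx+sg*b*ty for a,b in((-16,30),(16,30),(16,43),(-16,43))]
        cv2.polylines(im,[((proj(c,C)-[x0,y0])*5).astype(int)],True,(255,0,255),1)
    out.append(im)
cv2.imwrite("pics/tips3.png",np.hstack(out))
```

```text
[514.31291299  24.38474705  67.26602467] [-3.43368253 -0.21772824  8.74640205]
```

View pics/tips3.png

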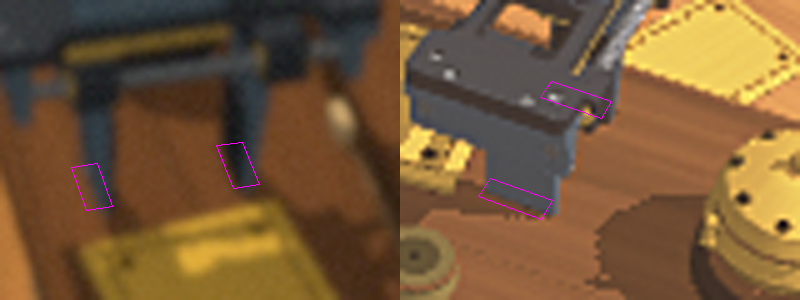

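The fingertips touched the ledge (8.7 N) at a reported z of 67.3. So the tool's real tip is about 35 mm off the stated geometry in z. I'll raise 2.5 mm and push.

```bash
python3 -m jog '0 0 -0.005 0 0 0;0 0 -0.005 0 0 0;-0.01 0 -0.005 0 0 0;-0.02 0 -0.005 0 0 0;-0.03 0 -0.005 0 0 0;-0.04 0 -0.005 0 0 0;-0.05 0 -0.005 0 0 0;-0.058 0 -0.005 0 0 0'
python3 -m jog '-0.01 0 0 0 0 0;-0.02 0 0 0 0 0;-0.03 0 0 0 0 0;-0.04 0 0 0 0 0;-0.05 0 0 0 0 0;-0.06 0 0 0 0 0;-0.07 0 0 0 0 0;-0.08 0 0 0 0 0;-0.08 0 0 0 0 0'
python3 - <<'E'
from h import *
for c,n in(("side",(345,265)),("scene",(300,245))):
    im=grab_frame(c);cv2.imwrite(f"pics/{c}4.png",im[:,:,::-1])
    try: print(c,plate(c,im,n))
    except Exception as e: print(e)
E
```

```text
time_s: 7.55
ee_pos: [520.2, -4.4, 69.5]
ee_rot: [-179.8, -0.1, 101.6]
force: [0.1, 2.6, -0.0]
gripper_width: 60.0
time_s: 8.3
ee_pos: [528.4, -44.9, 69.4]
ee_rot: [-179.8, -0.0, 101.5]
force: [-0.0, 0.2, -0.2]
gripper_width: 60.0
side (((542.0374755859375, -134.59207153320312), (100.92610931396484, 144.96237182617188), 11.356644630432129), array([[ 478.28983 ,  -73.466995],
       [ 506.8351  , -215.59106 ],
       [ 605.78516 , -195.71715 ],
       [ 577.23987 ,  -53.59308 ]], dtype=float32))
scene (((569.2242431640625, -78.82249450683594), (32.023414611816406, 53.09122085571289), 10.544737815856934), array([[ 548.625   ,  -55.655373],
       [ 558.3408  , -107.850006],
       [ 589.8235  , -101.98962 ],
       [ 580.10767 ,  -49.794983]], dtype=float32))
```

The plate is squared (11.4° against the ledge's 11.6°) and has moved about 53 mm. One more look to measure the end of the ledge against the plate's end.

Run:
```python
import cv2
im=cv2.imread("pics/side4.png")[235:325,305:425]; cv2.imwrite("pics/c4.png",cv2.resize(im,None,fx=6,fy=6,interpolation=2))
```

```text
(no output)
```

View pics/c4.png

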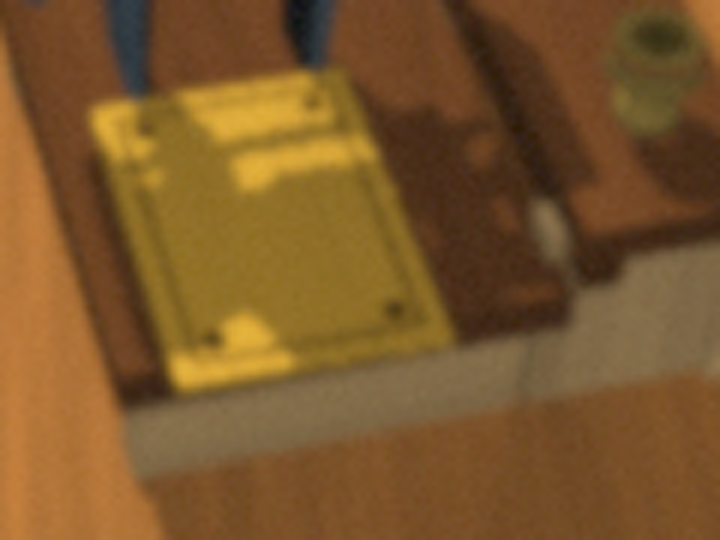

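The plate's end overhangs slightly already: its lower edge is (175,393)–(455,345) and the lip's lower edge is (128,405)–(570,322). I'll extract the lip's top edge from the unobstructed first picture and compare in the same camera.

Run:
```python
from h import *
im=cv2.imread("pics/side0.png"); u=np.array([-.2005,.9797]); n=np.array([.9797,.2005])
C=np.array([417.16,121.09])+85*n   # point on ledge centreline
# rectify ledge end at z=80: average brightness over x in riser -60..60 vs s=u.P
S=np.arange(-300,-225,2.)
s0=C@u
def prof(im,z,X,S):
    W=np.array([[*(C+x*n+(s-s0)*u),z] for s in S for x in X]); q=proj("side",W).astype('float32').reshape(len(S),len(X),2)
    return cv2.remap(im,q[...,0],q[...,1],1).mean(1)
S=np.arange(-330,-220,4.); pr=prof(im,80,np.arange(-70,70,4),S)
for s,v in zip(S,pr): print(s,v.round(0))
P=np.array([[175,393],[455,345]])/6+[305,235]; print("plate low edge z80",(ray("side",P,80)[:,:2]@u), "centre-70",np.array([542.0,-134.6])@u-70)
L=np.array([[128,405],[570,322]])/6+[305,235]; print("lip low if z80",ray("side",L,80)[:,:2]@u)
L=np.array([[122,380],[568,297]])/6+[305,235]; print("lip top",ray("side",L,80)[:,:2]@u)
f=np.array([[58,122],[62,105],[245,82]])/3.3+[270,140]; print("far end",ray("side",f,80)[:,:2]@u)
```

```text
-330.0 [ 66.  98. 119.]
-326.0 [ 68. 101. 123.]
-322.0 [ 69. 102. 124.]
-318.0 [ 70. 103. 125.]
-314.0 [ 69. 102. 124.]
-310.0 [ 60.  90. 111.]
-306.0 [38. 60. 80.]
-302.0 [22. 39. 60.]
-298.0 [20. 37. 60.]
-294.0 [25. 48. 77.]
-290.0 [ 32.  62. 100.]
-286.0 [ 35.  67. 108.]
-282.0 [ 35.  67. 109.]
-278.0 [ 36.  67. 109.]
-274.0 [ 35.  67. 109.]
-270.0 [ 35.  67. 109.]
-266.0 [ 35.  66. 107.]
-262.0 [ 33.  63. 102.]
-258.0 [ 32.  68. 104.]
-254.0 [ 36.  85. 121.]
-250.0 [ 42. 108. 147.]
-246.0 [ 45. 123. 166.]
-242.0 [ 45. 127. 171.]
-238.0 [ 46. 128. 172.]
-234.0 [ 46. 132. 177.]
-230.0 [ 48. 134. 180.]
-226.0 [ 48. 135. 181.]
-222.0 [ 49. 137. 184.]
plate low edge z80 [-305.94786714 -307.02130745] centre-70 -310.53862
lip low if z80 [-307.47536937 -306.06663029]
lip top [-296.22006648 -294.77341994]
far end [143.93015306 167.20731375 166.46071099]
```

The lip's top edge is at s=−294 mm, which agrees with the far end less 460 mm. The plate's end is at −306.5, so it overhangs by about 13 mm. I'll push 35 mm more, to about 47 mm.

```bash
python3 -m jog '-0.008 0 0 0 0 0;-0.016 0 0 0 0 0;-0.024 0 0 0 0 0;-0.032 0 0 0 0 0;-0.04 0 0 0 0 0;-0.048 0 0 0 0 0;-0.056 0 0 0 0 0;-0.062 0 0 0 0 0;-0.067 0 0 0 0 0;-0.07 0 0 0 0 0;-0.07 0 0 0 0 0;-0.07 0 0 0 0 0'
python3 -m jog '0.006 0 0 0 0 0;0.02 0 0 0 0 0;0.03 0 0 0 0 0;0.03 0 -0.03 0 0 0;0.03 0 -0.1 0 0 0;0.03 0 -0.17 0 0 0;0.03 0 -0.24 0 0 0;0.1 0 -0.3 0 0 0;0.15 0 -0.3 0 0 0;0.15 0 -0.3 0 0 0;0.15 0 -0.3 0 0 0'
python3 - <<'E'
from h import *
u=np.array([-.2005,.9797]); n=np.array([.9797,.2005])
for c,nn in(("side",(350,275)),("scene",(290,245))):
    im=grab_frame(c);cv2.imwrite(f"pics/{c}5.png",im[:,:,::-1])
    try:
        r,b=plate(c,im,nn); q=np.array(r[0]); print(c,r,"riser x,y",q@n-518,q@u+294-230)
    except Exception as e: print(e)
a=cv2.imread("pics/side5.png")[140:330,260:450];b=cv2.imread("pics/scene5.png")[190:380,220:410]
cv2.imwrite("pics/end.png",np.hstack([cv2.resize(a,(400,400),interpolation=2),cv2.resize(b,(400,400),interpolation=2)]))
s=state();print(s['ee_pos'],s['force'],s['time_s'])
E
```

```text
time_s: 9.4
ee_pos: [535.6, -79.3, 69.4]
ee_rot: [-179.8, 0.0, 101.6]
force: [-0.0, 1.7, 0.0]
gripper_width: 60.2
time_s: 10.32
ee_pos: [520.9, -4.5, 219.9]
ee_rot: [-179.8, 0.1, 101.7]
force: [0.3, -0.4, -0.2]
gripper_width: 60.1
side ((549.1665649414062, -167.45553588867188), (102.23605346679688, 141.83026123046875), 11.192472457885742) riser x,y -13.556351272583015 -210.1640847808838
scene ((550.8172607421875, -162.48098754882812), (101.85733795166016, 138.7859649658203), 11.3292818069458) riser x,y -10.941767654418868 -205.62148428039552
[520.72507693  -5.72815203 218.77789533] [ 0.24723562 -0.12081324  0.27012103] 10.4167
```

View pics/end.png

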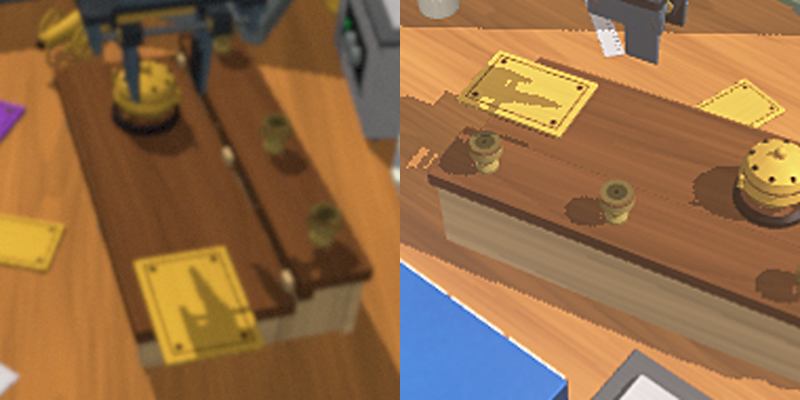

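The plate lies flat and square, with its end over the ledge's end. It sits at y≈−206 to −210, inside the −194 to −221 window. The gripper is clear and the burner and cups stand where they were, so I'll hand in.

```bash
python3 -c "
from workcell import *
print(job_done())"
```

```text
the job is handed in; nothing more can be done
None
```

I pushed the plate along the ledge toward the right-hand end, away from the burner, using two spread fingertips. About 45–50 mm of it now hangs over the free end, and the job was handed in at about 10.4 s. No verdict was reported.

**Last checks:**

| Check | Side camera | Scene camera | Allowed |
|---|---|---|---|
| Plate y in the riser frame (mm) | −210 | −206 | −194 to −221 |
| Plate x in the riser frame (mm) | −14 | −11 | −45 to +45 |
| Plate yaw (degrees; ledge 11.6) | 11.2 | 11.3 | within about 7 of the ledge |

- **Touching nothing:** the gripper was raised well clear of everything and the wrist force read about zero.
- **Other things:** the burner and cups looked unmoved in the final picture. I did not measure their positions, or those of the cannon, polish and brush, after the push.

**What failed or disagreed:**
- **First push missed:** it passed over the plate without touching it. The fingertips were really about 35 mm higher than the reported tool position and stated geometry implied. I lowered them gently until they touched the ledge (about 9 N), raised them about 2 mm, and the second push worked.
- **Camera disagreement:** the two fixed cameras differ by about 5 mm along the ledge. My first estimate of the ledge's end was also off, because I had picked the lower edge of its lip. I corrected that from the side view, where the lip's top edge agreed with the far end and the 460 mm length. The scene figure in the table uses that same ledge end.

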